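# Hold the board retainer open at the mark

## Robot

A 6-joint arm with a two-finger parallel gripper is mounted at the origin on the work surface. World frame = base frame: x ahead of the robot, y to its left, z up, the work surface at z = 0. Lengths are in m, angles in degrees, forces in N, time in s.
With the tool pointing down it reaches from about 0.275 to 0.875 m from the base axis. Payload 12.5 kg.
Tool frame: the origin (TCP) lies at the very end of the fingers, on their centre line; the grasp point (between the pads) lies 19 mm behind it; x points along the fingers, z is the direction in which the jaws open and shut, and the axes are right-handed (so a half turn about x gives the same grasp; the last joint's range is limited). The gripper opens to 85 mm and grips with 20 to 120 N. Pads are 22 mm wide; open, the fingers measure 114 mm over their backs; the gripper's body (76 mm by 85 mm) begins 54 mm behind the grasp point. The pads swing forward as they close: fully open they stand 13 mm farther back than shut.
Start: joints at [-81.165, 20.094, 94.641, -0, 65.266, -4.847], TCP at [0.13, -0.534, 0.204] pointing down, gripper open.
Joint ranges: [-157.81, 157.81], [-45, 120.19], [0.68, 151.7], [-89.99, 269.99], [4.06, 180], [-164.3, 164.3]. Speed limits (degrees/s): [127.2, 127.2, 159.86, 180, 180, 180].

## Interface

Orientations are given as [roll, pitch, yaw] about the fixed x, y, z axes, in that order (R = Rz(yaw) Ry(pitch) Rx(roll)).
In Python, from rig import bot, read_camera, camera_params gives the robot as it stands.
- The arm moves only by the tool send_rows, never from a script. Its argument "increments" is a list of rows, each a list of 7 numbers: the finger opening in cm, from 0 to 8.54, then the shift along the tool's x, y, z in cm, then the turn, a rotation vector about the tool's x, y, z in rad. A call has 1 to 12 rows; each row is the pose to reach, as a shift and turn from the pose commanded when the call began, along the tool's axes at that moment; what a row does not reach only later rows make up. A row lasts 1/10 s, in which the tool goes at most 50 mm and 8.59 degrees, less where a joint would pass 70% of its speed; a pose out of reach is approached as far as the arm can. A call with a gripper value outside its range is refused whole. The fingers move at their own pace and stop on an object; "grip_force" is the grip in N (left out, the last holds). Time passes only in rows, so rows that repeat a pose let the fingers close. It gives the time, the measured TCP pose, the force and the opening at its end, in the units of the state.
- bot.observe(): the state, without advancing time (a new reading comes with each control period).
- read_camera(name): name is "scene" or "top"; returns the picture (420x560x3 uint8, blue, green, red); there is no depth.
- camera_params(name): a dict with "intrinsics" (3x3 intrinsics, pixels), "rvec" (rotation vector, rad) and "tvec" (3), from world to camera coordinates, as OpenCV has them. Camera axes: x right, y down, z forward; pixel columns grow to the right and rows downward; lengths in m; the calibration is good to about 2 mm. A picture is of the moment at which its call begins. camera_params takes no time and is no camera call.
- bot.finish_job(): hands the job in, once; it reports no verdict.
The state is a dict: "time": time; "joint_positions": joint angles; "qvel": joint speeds; "joint_efforts": joint torques, N m; "tcp_pos": TCP position; "eef_rot": TCP orientation; "ft_force": force on the tool from outside, world axes, zero at the start; "ft_torque": the same for the moment, N m; "gripper_width": finger opening in m.
Only numpy, scipy, OpenCV 4.12 (cv2) and the standard library are available. Lean on these libraries where they do the work, as an engineer would, in place of code of your own. Each camera call takes 0.05 s, during which the arm holds its last target.

## Task

Pull the board cabinet's drawer fully open, then use the fingers to pull the spring-loaded retainer inside it (the one with the yellow post) towards you until its yellow pointer is level with the red mark on the drawer's rim, so that a board can be dropped in behind it. Keep holding it there and finish while still holding it, as it springs back if let go. Leave everything else on the bench where it is.

Things in the scene. Friction and masses are not known exactly. Their poses are not given: they have to be found in the camera images.
- drawer (a joint): Slide of the one drawer of a fixed grey cabinet (240 mm deep, 190 wide, top 115 mm above the table), in m: 0 shut, 0.170 fully open, at a firm stop; it starts slightly ajar. Opens level along the handle's -x axis, towards the robot. About 2 N friction, no latch, stays where left. Drawer front: blue-green, 184 mm wide, 12 mm thick, top edge 104 mm above the table.
- drawer_handle (a point): Middle of the drawer's steel bar handle: level round bar, 11 mm thick, 101 mm long along this point's y, 84 mm above the table, 29 mm free between it and the drawer's front, open above and below; posts 38 mm either side of the middle. Its x axis points level into the cabinet (the drawer opens along -x), z up. Moves with the drawer; 155 mm ahead of the cabinet's centre when shut.
- retainer: Spring-return retainer in the drawer: black plate 115 mm wide that presses on upright blue boards, its foot carrying a yellow post. Slides in the drawer along -x, 0 to 60 mm, stop at the end. Spring pulls it back: 3.6 N at rest, +0.06 N per mm; its reaction pushes the drawer out to its open stop. Origin: on the drawer's floor (17 mm above table) under the plate's middle. Axes as the handle's.
- grip (a point): Grasp point of the retainer's yellow post: square, 18 x 18 mm, sides along and across the slide, 75 mm above the table; post top 14 mm higher, post free for 45 mm below. On the drawer's middle line, 41 mm in front of the plate's middle (29 mm free between). Drawer open and retainer at rest: 71 mm in front of the cabinet's front, 134 mm from the handle bar. Axes as the handle's.
- pointer (a point): Outer end of the retainer's yellow pointer, a bar 6 mm wide along the slide that reaches to the drawer's rim on its -y side (right-hand, seen from the robot). Axes as the handle's.
- red_mark (a point): Top of the red mark: a clip 6 mm wide along the slide, 10 mm across, clamped hard on the drawer's rim on the -y side, riding with the drawer, 22 to 46 mm in front of the pointer's rest place. Retainer is at the mark when pointer and mark are level along the slide (x = 0 in this frame), side by side. Axes as the handle's.
- spool: loose black spool of solder, 54 mm across, 40 mm high, standing upright beside the cabinet. Origin at the centre of its underside. A bystander: leave alone.
- flux_jar: loose round jar, 48 mm across, 45 mm high, yellow label and white cap, beside the cabinet. Origin at the centre of its underside. A bystander: leave alone.
- circuit_board: loose blue circuit board, 50 x 70 x 8 mm, on the cardboard mat. Origin at the centre of its underside. A bystander: leave alone.
- tweezers: loose dark tweezers, about 130 mm long, 6 mm high, on the cardboard mat. Origin at the centre of its underside. A bystander: leave alone.
- screwdriver: loose orange screwdriver lying on the table, left. Origin at the centre of its underside. A bystander: leave alone.
- multimeter: loose yellow multimeter, 145 x 75 x 44 mm, lying on the table, near left. Origin at the centre of its underside. A bystander: leave alone.

How it is judged (in metres and radians):
On the way, in this order (a step that is already met when the one before it is completed fails the run):
1. the drawer is pulled fully open (value of joint drawer above 0.16 m), for 0.2 s.
2. the retainer is held at the red mark by the fingers (x of pointer in the frame of red_mark between -0.005 and 0.005 m and value of joint drawer above 0.16 m and contact force between the fingers and retainer above 2 N), for 0.5 s.
At the end, for the whole second after the job is handed in: The drawer is fully open (within 10 mm of its stop) and the fingers still hold the retainer (more than 2 N on it) with its pointer within 5 mm of the red mark along the slide, through the last second (all of step 2); the arm keeps its last pose, push and grip.
It fails at once if a bystander (spool, jar, circuit board, tweezers, screwdriver, multimeter) is moved by more than 25 mm (distance of any of spool, flux_jar, circuit_board, tweezers, screwdriver, multimeter from where it was at the start of the episode above 0.025 m).
It also fails if it takes over 51 s, if anything falls off the work surface, if the arm or the gripper's body presses on something with over 40 N, if the wrist force passes 120 N, or if a joint passes its speed limit or range.

## Working session

There is one attempt and no reset: what is moved stays moved. The work goes in short steps, Python scripts to look and compute and a tool call to move; the robot and the scene stay as the last step left them, time stands still between calls to the robot, and variables do not carry over. Pictures are saved under pics/ and viewed, and the job is handed in when it is done.

Besides the shell and the picture viewer there is one more tool, called after ">>>" as a command line: name --pt "numbers of a row" for each row, then --argument value for the rest. send_rows: Moves the arm, as the interface text tells. Its arguments: {"type":"object","properties":{"increments":{"type":"array"},"grip_force":{"type":"number"}},"required":["increments"]}

```bash
mkdir -p pics; ls
python3 - <<'E'
from rig import bot, read_camera, camera_params
import cv2
print(bot.observe())
for n in("scene","top"):
    im=read_camera(n); cv2.imwrite(f"pics/{n}0.png",im); print(n,camera_params(n))
E
```

```text
pics
{'time': 0.0, 'joint_positions': array([-8.11653249e+01,  2.01244354e+01,  9.46779190e+01, -9.14670909e-04,
        6.52653341e+01, -4.84625980e+00]), 'qvel': array([ 0.07347846, -0.04104651, -0.05264196,  0.00672326,  0.04830002,
        0.06152173]), 'joint_efforts': array([-1.15614221e-04, -5.06103158e+01, -2.91409707e+01, -1.08273493e-04,
        4.50357344e-03, -5.92228218e-06]), 'tcp_pos': array([ 0.13005587, -0.53402136,  0.20385108]), 'eef_rot': array([175.85652491,  89.93230644,  99.53784304]), 'ft_force': array([-0.30372881,  0.51526543,  0.15789491]), 'ft_torque': array([-0.02203519, -0.00688899,  0.01660956]), 'gripper_width': 0.08512338814307703}
scene {'intrinsics': array([[459.59708901,   0.        , 283.01151857],
       [  0.        , 459.59708901, 210.06015056],
       [  0.        ,   0.        ,   1.        ]]), 'rvec': array([ 1.78262451,  1.51496185, -0.7774145 ]), 'tvec': array([-0.02373198, -0.28669579,  1.82084434])}
top {'intrinsics': array([[382.0446332 ,   0.        , 280.01044491],
       [  0.        , 382.0446332 , 211.39135467],
       [  0.        ,   0.        ,   1.        ]]), 'rvec': array([ 2.12073048, -2.12777181,  0.16038606]), 'tvec': array([-0.06388789,  0.58812572,  1.11346192])}
```

View pics/scene0.png

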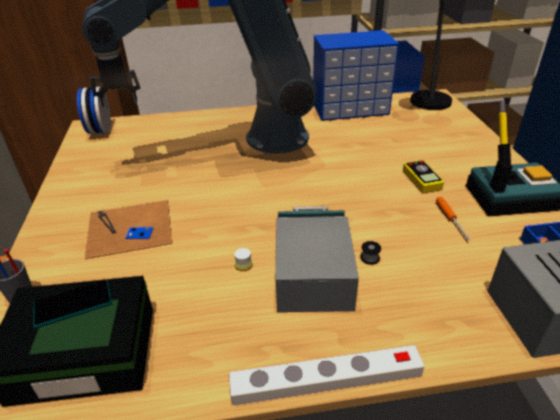

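View pics/top0.png

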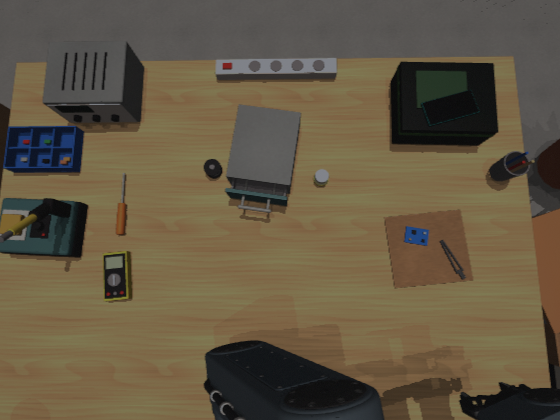

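The top view shows the cabinet at about (265,145) and the handle bar at about (255,210), slightly ajar. The spool is at (213,168) and the jar at (321,177). I'll zoom in on this area.

```bash
cat > h.py <<'E'
import numpy as np, cv2
from rig import bot, read_camera, camera_params
def cam(n):
    p=camera_params(n);K=np.array(p['intrinsics']);R=cv2.Rodrigues(np.array(p['rvec']))[0];t=np.array(p['tvec']).ravel();return K,R,t
def onz(n,uv,z):
    K,R,t=cam(n);uv=np.atleast_2d(uv).astype(float)
    d=(R.T@np.linalg.inv(K)@np.c_[uv,np.ones(len(uv))].T).T
    c=-R.T@t
    return c+d*((z-c[2])/d[:,2])[:,None]
def proj(n,X):
    K,R,t=cam(n);x=(K@(R@np.atleast_2d(X).T+t[:,None])).T;return x[:,:2]/x[:,2:]
def crop(n,im,x0,y0,w,h,s,f):
    cv2.imwrite(f,cv2.resize(im[y0:y0+h,x0:x0+w],None,fx=s,fy=s,interpolation=cv2.INTER_CUBIC))
E
python3 - <<'E'
from h import *
im=cv2.imread('pics/top0.png'); crop('top',im,190,90,140,140,4,'pics/c0.png')
# cabinet front corners on top, etc
print(onz('top',[[240,106],[300,113],[290,187],[228,176]],.115))
E
```

```text
[[ 0.89995327  0.05315121  0.115     ]
 [ 0.87568045 -0.12752501  0.115     ]
 [ 0.64827734 -0.09616185  0.115     ]
 [ 0.68238926  0.08482232  0.115     ]]
```

View pics/c0.png

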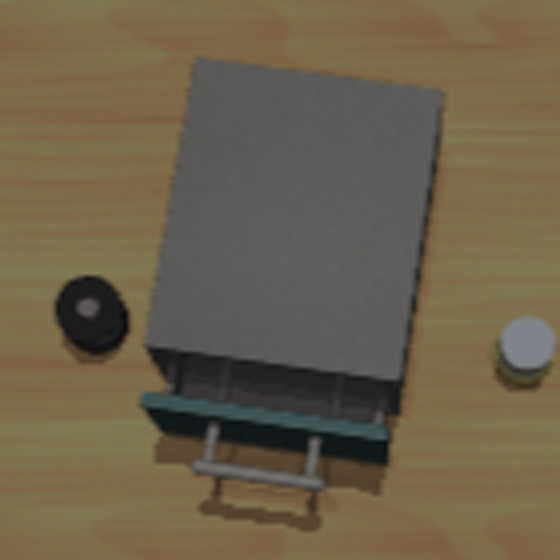

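Run:
```python
from h import *
f=lambda a:(np.array(a)+.5)/4-.5+[190,90]
c=onz('top',f([[196,58],[443,91],[400,383],[148,347]]),.115);print(c, c.mean(0))
for a,b in((0,1),(3,2),(0,3),(1,2)):
    d=c[b]-c[a];print(np.linalg.norm(d),np.degrees(np.arctan2(d[1],d[0])))
h=onz('top',f([[195,466],[322,484]]),.084);d=h[1]-h[0];print('handle',h,h.mean(0),np.linalg.norm(d),np.degrees(np.arctan2(d[1],d[0])))
h=onz('top',f([[143,398],[388,430]]),.104);d=h[1]-h[0];print('front',h,np.linalg.norm(d),np.degrees(np.arctan2(d[1],d[0])))
for z,p in((.04,[213,168]),(.045,[321,175])):print(onz('top',p,z))
```

```text
[[ 0.90602981  0.05741092  0.115     ]
 [ 0.87765823 -0.12866963  0.115     ]
 [ 0.65312064 -0.09510361  0.115     ]
 [ 0.68128653  0.08882887  0.115     ]] [ 0.7795238  -0.01938336  0.115     ]
0.18823102195723868 -98.66908574246943
0.1860765278767861 -98.70616685487751
0.22692868747778916 172.0419185339002
0.22703260496924155 171.49783974943142
handle [[ 0.59843115  0.05695035  0.084     ]
 [ 0.58441947 -0.03728413  0.084     ]] [0.59142531 0.00983311 0.084     ] 0.09527047477383097 -98.45731966804779
front [[ 0.64567157  0.09345678  0.104     ]
 [ 0.62066562 -0.08622783  0.104     ]] 0.18141625112066814 -97.92272794568953
[[0.72879353 0.1445669  0.04      ]]
[[ 0.70245296 -0.1930102   0.045     ]]
```

```bash
cat >> h.py <<'E'
from scipy.spatial.transform import Rotation as Ro
YAW=-8.4
def Rcur():return Ro.from_euler('xyz',bot.observe()['eef_rot'],degrees=True)
def Rdes(s=1,yaw=YAW):
    a=np.radians(yaw);z=s*np.array([np.cos(a),np.sin(a),0]);x=np.array([0,0,-1.]);return Ro.from_matrix(np.c_[x,np.cross(z,x),z])
def rel(p,s=1,yaw=YAW):
    o=bot.observe();R=Rcur();print('shift cm',np.round(R.inv().apply(np.array(p)-o['tcp_pos'])*100,2),'rot',np.round((R.inv()*Rdes(s,yaw)).as_rotvec(),4))
E
python3 - <<'E'
from h import *
print(Rcur().as_matrix().round(3))
for s in(1,-1):rel([.5914,.0098,.204],s)
E
```

```text
[[-0.     0.972  0.237]
 [ 0.001  0.237 -0.972]
 [-1.     0.    -0.001]]
shift cm [ 4.000e-02  5.769e+01 -4.193e+01] rot [-1.1854e+00 -9.0000e-04 -7.0000e-04]
shift cm [ 4.000e-02  5.769e+01 -4.193e+01] rot [ 1.9562e+00 -8.0000e-04  1.0000e-03]
```

>>> send_rows --pt "2.8 0 2 -1.5 -0.06 0 0" --pt "2.8 0 5 -3.6 -0.14 0 0" --pt "2.8 0 9 -6.5 -0.24 0 0" --pt "2.8 0 13 -9.5 -0.34 0 0" --pt "2.8 0 17 -12.4 -0.44 0 0" --pt "2.8 0 21 -15.3 -0.54 0 0" --pt "2.8 0 25 -18.2 -0.64 0 0" --pt "2.8 0 29 -21.1 -0.74 0 0" --pt "2.8 0 33 -24 -0.84 0 0" --pt "2.8 0 37 -26.9 -0.94 0 0" --pt "2.8 0 41 -29.8 -1.04 0 0" --pt "2.8 0 45 -32.7 -1.14 0 0" --grip_force 40

```text
time: 1.3
tcp_pos: [0.4909, -0.1083, 0.2043]
eef_rot: [-165.2, 90.0, -175.9]
ft_force: [0.1, -1.3, 1.0]
gripper_width: 0.0278
```

Run:
```python
from h import *
o=bot.observe();print(o['time'],o['tcp_pos'],o['joint_positions'].round(1),o['gripper_width'])
rel([.5914,.0098,.15])
```

```text
1.3 [ 0.49091955 -0.10826658  0.20430956] [-17.7  15.2 101.5  -0.   63.3  -7. ] 0.027832528542320396
shift cm [ 5.43 13.47  7.67] rot [-0.0411 -0.0002  0.    ]
```

>>> send_rows --pt "2.8 1 4 2.2 -0.04 0 0" --pt "2.8 3 8 4.5 -0.04 0 0" --pt "2.8 4.5 11 6.5 -0.04 0 0" --pt "2.8 5.4 13 7.5 -0.04 0 0" --pt "2.8 5.4 13 7.5 -0.04 0 0" --pt "2.8 5.4 13 7.5 -0.04 0 0"

```text
time: 1.9
tcp_pos: [0.588, 0.0031, 0.15]
eef_rot: [-167.8, 89.9, -176.5]
ft_force: [-0.3, 0.4, -0.2]
gripper_width: 0.0282
```

Run:
```python
from h import *
o=bot.observe();print(o['time'],o['tcp_pos'],o['joint_positions'].round(1),o['gripper_width'])
rel([.5914,.0098,.065])
for n,b in(('top',(190,90,140,140,4)),('scene',(230,150,160,120,4))):
    im=read_camera(n);crop(n,im,*b,f'pics/{n}1.png')
```

```text
1.9 [0.58803979 0.00312215 0.14998482] [-4.2 27.4 91.8 -0.  60.8  4.4] 0.028231744890046963
shift cm [8.5  0.71 0.24] rot [-0.0047 -0.0011  0.0002]
```

View pics/top1.png

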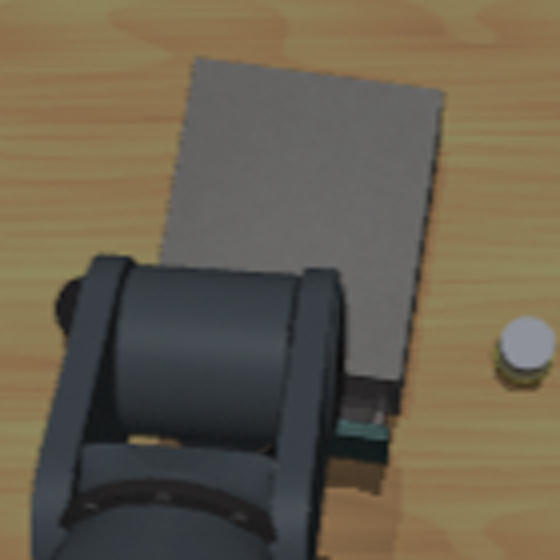

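View pics/scene1.png

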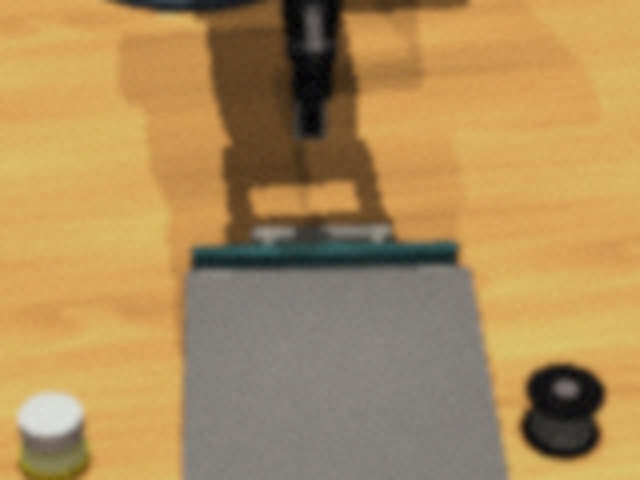

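Run:
```python
from h import *
h=onz('scene',[[293.6,208.2],[327.4,207.2]],.084);print(h,h.mean(0),np.linalg.norm(h[0]-h[1]))
print(onz('scene',[[278,212],[344,211]],.104))
```

```text
[[ 0.58113088 -0.03239969  0.084     ]
 [ 0.5936418   0.06300595  0.084     ]] [0.58738634 0.01530313 0.084     ] 0.09622244757656023
[[ 0.61692727 -0.08182705  0.104     ]
 [ 0.64471207  0.09688034  0.104     ]]
```

>>> send_rows --pt "2.8 0.5 0.3 0.2 0 0 0" --pt "2.8 2 0.7 0.2 0 0 0" --pt "2.8 4 0.7 0.2 0 0 0" --pt "2.8 6 0.7 0.2 0 0 0" --pt "2.8 7.5 0.7 0.2 0 0 0" --pt "2.8 8.4 0.7 0.2 0 0 0" --pt "2.8 8.4 0.7 0.2 0 0 0"

```text
time: 2.7
tcp_pos: [0.5908, 0.0097, 0.0651]
eef_rot: [-175.5, 89.9, 175.8]
ft_force: [0.3, 0.2, -0.2]
gripper_width: 0.0278
```

>>> send_rows --pt "0.6 0 0 0 0 0 0" --pt "0.6 0 0 0 0 0 0" --pt "0.6 0 0 0 0 0 0" --pt "0.6 0 0 0 0 0 0"

```text
time: 3.1
tcp_pos: [0.5917, 0.0097, 0.0669]
eef_rot: [5.6, 90.0, -3.1]
ft_force: [0.6, -0.6, 0.2]
gripper_width: 0.0062
```

Run:
```python
from h import *
for n,b in(('scene',(260,170,100,75,8)),):
    im=read_camera(n);crop(n,im,*b,f'pics/{n}2.png');cv2.imwrite('pics/scene2f.png',im)
im=read_camera('top');crop('top',im,190,90,140,140,4,'pics/top2.png')
```

```text
(no output)
```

View pics/scene2.png

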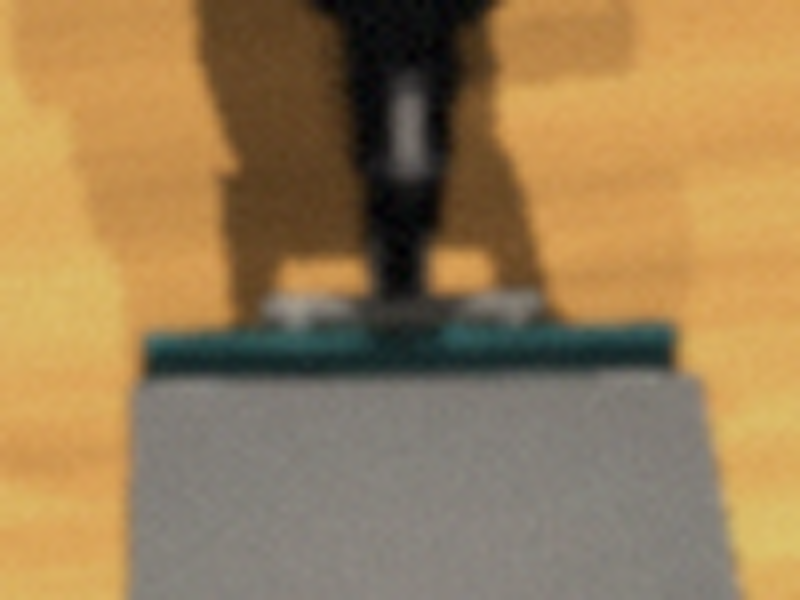

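View pics/top2.png

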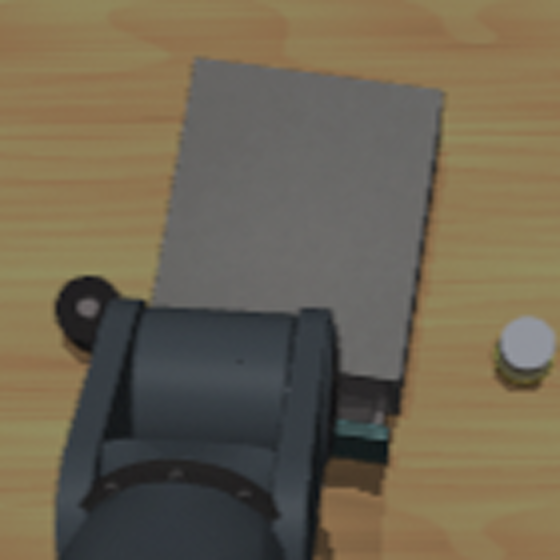

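Run:
```python
from h import *
p=np.array([.5917,.0097,.0669]);h=np.array([np.cos(np.radians(-8.4)),np.sin(np.radians(-8.4)),0])
f=lambda X:(proj('scene',X)-[260,170]+.5)*8-.5
for dz in(0,.019,.04):
  for d in(-.01,0,.01):
    print(dz,d,f(p+d*h+[0,0,dz]))
```

```text
0 -0.01 [[392.4236648  335.27186996]]
0 0 [[393.80276314 352.2127772 ]]
0 0.01 [[395.19871336 369.36069374]]
0.019 -0.01 [[393.08488596 292.84763254]]
0.019 0 [[394.48016402 309.67764031]]
0.019 0.01 [[395.89264253 326.7151221 ]]
0.04 -0.01 [[393.8292898  245.08635897]]
0.04 0 [[395.24286906 261.78611166]]
0.04 0.01 [[396.67404653 278.69376604]]
```

>>> send_rows --pt "0 0 0 0 0 0 0" --pt "0 0 0 0 0 0 0" --pt "0 0 0 0 0 0 0"

```text
time: 3.5
tcp_pos: [0.5915, 0.0097, 0.0664]
eef_rot: [134.2, 90.0, 125.4]
ft_force: [0.3, 0.7, -0.8]
gripper_width: -0.0001
```

Run:
```python
from h import *
a=cv2.imread('pics/scene0.png');b=read_camera('scene')
r=lambda im:cv2.convertScaleAbs(cv2.resize(im[190:225,275:350],None,fx=10,fy=8,interpolation=cv2.INTER_CUBIC)[:, :750],alpha=1.6)
cv2.imwrite('pics/cmp.png',np.vstack([r(a),r(b)]))
```

```text
(no output)
```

View pics/cmp.png

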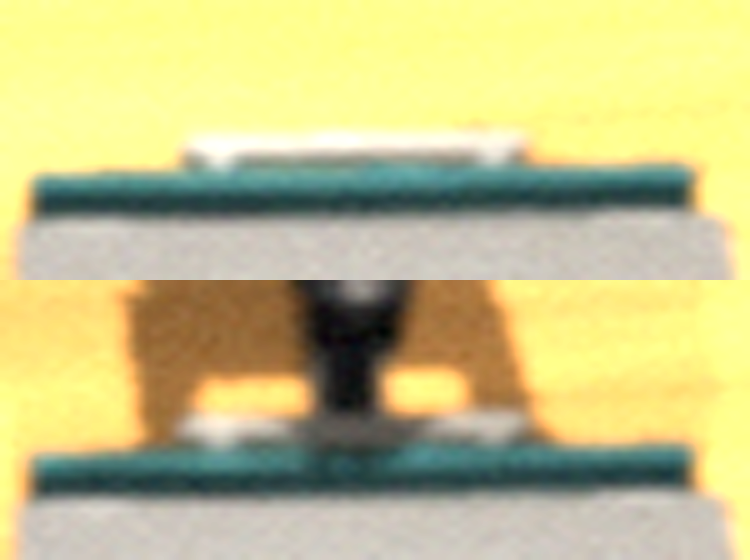

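Run:
```python
from h import *
print(proj('scene',[[.588,.0031,.150],[.588,.0031,.143]]))
h=np.array([np.cos(np.radians(-8.4)),np.sin(np.radians(-8.4)),0])
print(proj('scene',[np.array([.588,.0031,.142])+d*h for d in(-.0285,-.014,.014,.0285)]))
o=bot.observe();print(o['tcp_pos'],Rcur().as_matrix().round(3))
# finger position at current pose along column; bar
print(proj('scene',[np.array([.5915,.0097,z])+d*h for z in(.0895,.066) for d in(-.0145,0,.0145)]))
print(onz('top',(np.array([[258,475]])+.5)/4-.5+[190,90],.084))
```

```text
[[306.5529222  189.12005983]
 [306.52836033 191.20988332]]
[[306.06259274 185.72823066]
 [306.29573453 188.64283836]
 [306.75805882 194.42255709]
 [307.00398161 197.49694569]]
[0.59145217 0.00971287 0.06638126] [[-0.     0.151  0.988]
 [ 0.     0.988 -0.151]
 [-1.     0.    -0.   ]]
[[308.6223126  204.1751967 ]
 [308.87492374 207.21262276]
 [309.13206993 210.304579  ]
 [308.52122489 210.73427809]
 [308.77022392 213.79669294]
 [309.02364456 216.91348881]]
[[0.59141447 0.01011798 0.084     ]]
```

Run:
```python
from h import *
p=np.array([.13005587,-.53402136,.20385108])
for n in('scene','top'):
    print(n,proj(n,[p,p+[0,0,.054+.019]]),(-cam(n)[1].T@cam(n)[2]).round(3))
im=cv2.imread('pics/scene0.png')
im=cv2.convertScaleAbs(im[40:130,70:170],alpha=2.2)
cv2.imwrite('pics/g0.png',cv2.resize(im,None,fx=6,fy=6,interpolation=cv2.INTER_CUBIC))
b=read_camera('scene');b=cv2.convertScaleAbs(b[110:230,240:380],alpha=2)
cv2.imwrite('pics/g1.png',cv2.resize(b,None,fx=5,fy=5,interpolation=cv2.INTER_CUBIC))
```

```text
scene [[122.73210927 116.02657348]
 [117.53389431  95.33998965]] [ 1.613 -0.204  0.869]
top [[472.52585582 386.14534725]
 [488.14434564 395.37233562]] [ 0.392 -0.087  1.195]
```

View pics/g0.png

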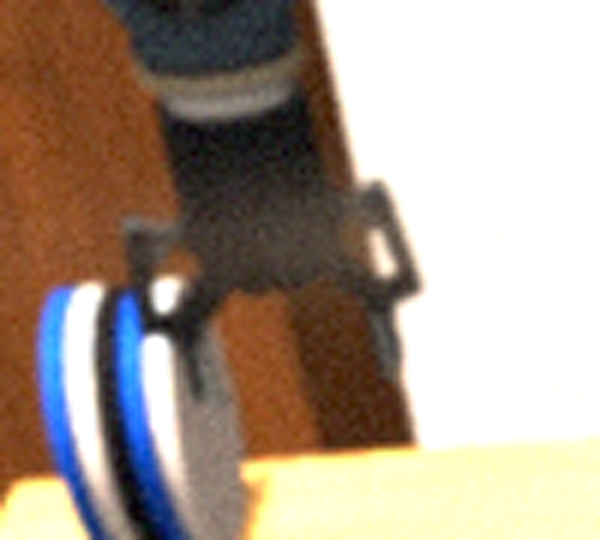

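View pics/g1.png

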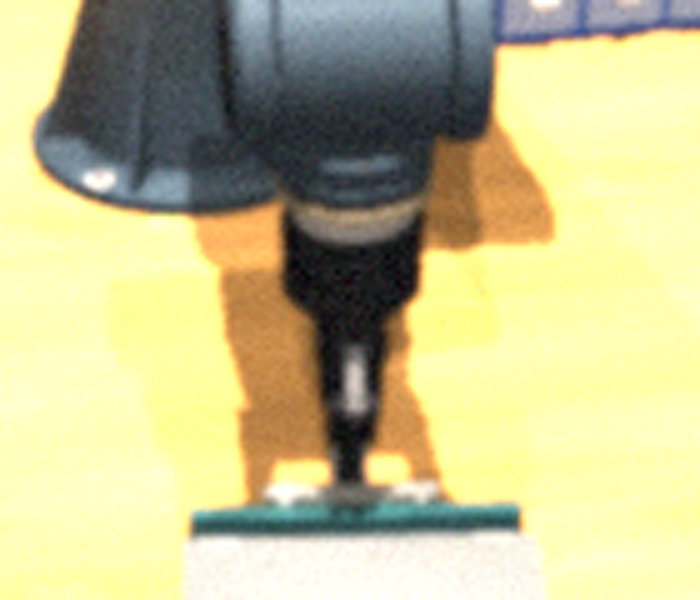

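Run:
```python
from h import *
im=cv2.imread('pics/top0.png')
im=cv2.convertScaleAbs(im[360:420,440:560],alpha=2.5)
cv2.imwrite('pics/g2.png',cv2.resize(im,None,fx=6,fy=6,interpolation=cv2.INTER_CUBIC))
R=Ro.from_euler('xyz',[175.85652491,89.93230644,99.53784304],degrees=True).as_matrix()
p=np.array([.13005587,-.53402136,.20385108])
for n,o,s in(('top',[440,360],6),('scene',[70,40],6)):
  for b in(0,.013,.03,.045):
    print(n,b,((proj(n,[p-R[:,0]*b+R[:,2]*d for d in(-.057,-.0425,0,.0425,.057)])-o+.5)*s).round(0).tolist())
```

```text
top 0 [[62.0, 195.0], [97.0, 186.0], [198.0, 160.0], [299.0, 134.0], [334.0, 125.0]]
top 0.013 [[76.0, 205.0], [111.0, 196.0], [214.0, 169.0], [316.0, 143.0], [351.0, 134.0]]
top 0.03 [[95.0, 218.0], [130.0, 209.0], [235.0, 182.0], [339.0, 155.0], [375.0, 145.0]]
top 0.045 [[112.0, 230.0], [148.0, 220.0], [254.0, 193.0], [360.0, 165.0], [396.0, 156.0]]
scene 0 [[423.0, 440.0], [397.0, 445.0], [319.0, 459.0], [241.0, 473.0], [213.0, 478.0]]
scene 0.013 [[418.0, 419.0], [392.0, 424.0], [314.0, 438.0], [235.0, 452.0], [207.0, 457.0]]
scene 0.03 [[412.0, 390.0], [385.0, 395.0], [307.0, 409.0], [227.0, 423.0], [199.0, 428.0]]
scene 0.045 [[406.0, 365.0], [379.0, 370.0], [300.0, 384.0], [220.0, 397.0], [192.0, 402.0]]
```

View pics/g2.png

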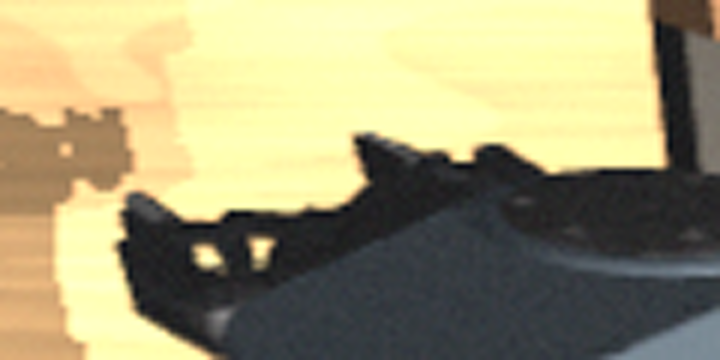

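```bash
cat >> h.py <<'E'
def tri(uvs,uvt):
    P=[]
    for n in('scene','top'):
        K,R,t=cam(n);P.append(K@np.c_[R,t])
    X=cv2.triangulatePoints(P[0],P[1],np.array(uvs,float).reshape(2,1),np.array(uvt,float).reshape(2,1)).ravel();X=X[:3]/X[3]
    return X,proj('scene',X)[0]-uvs,proj('top',X)[0]-uvt
E
python3 - <<'E'
from h import *
fs=lambda a:(np.array(a)+.5)/6-.5+[70,40]
ft=lambda a:(np.array(a)+.5)/6-.5+[440,360]
# scene left tip = -? : scene right tip is d<0 (top left)
print(tri(fs([390,375]),ft([130,197])));print(tri(fs([195,395]),ft([362,136])))
E
```

```text
(array([ 0.12811445, -0.48638977,  0.24858381]), array([-0.11193984, -0.02431558]), array([-0.23112757,  0.02117093]))
(array([ 0.15300248, -0.58045724,  0.25485126]), array([1.34886209, 0.36203519]), array([ 2.75212714, -0.38713232]))
```

The two views put the fingertips about 30 mm above the reported TCP. In the scene picture the fingers end on top of the bar. The bar's position agrees between the cameras, so I'll reopen the gripper and go deeper while watching the force.

>>> send_rows --pt "2.8 0 0 0 0 0 0" --pt "2.8 0 0 0 0 0 0" --pt "2.8 0 0 0 0 0 0" --pt "2.8 0.5 0 0 0 0 0" --pt "2.8 1 0 0 0 0 0" --pt "2.8 1.5 0 0 0 0 0" --pt "2.8 1.5 0 0 0 0 0"

```text
time: 4.3
tcp_pos: [0.5909, 0.0097, 0.0504]
eef_rot: [-175.9, 89.9, 175.4]
ft_force: [0.7, -0.2, -0.7]
gripper_width: 0.028
```

Run:
```python
from h import *
b=read_camera('scene');b=cv2.convertScaleAbs(b[150:230,260:360],alpha=2)
cv2.imwrite('pics/g3.png',cv2.resize(b,None,fx=6,fy=6,interpolation=cv2.INTER_CUBIC))
```

```text
(no output)
```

View pics/g3.png

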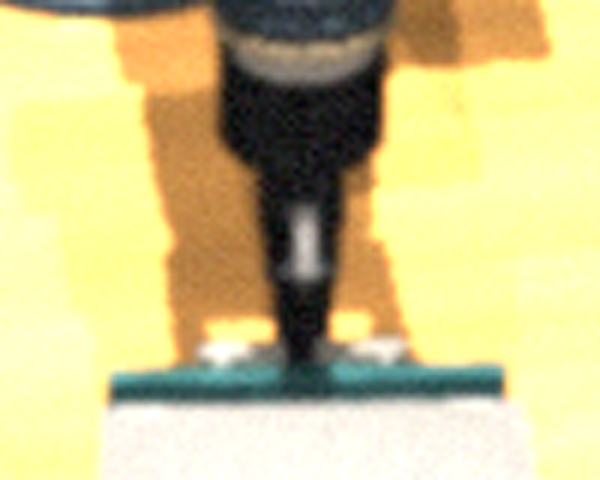

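The inner finger now covers the middle of the bar, so the fingers straddle it. I'll go down another 15 mm and close.

>>> send_rows --pt "2.8 0.5 0 0 0 0 0" --pt "2.8 1 0 0 0 0 0" --pt "2.8 1.5 0 0 0 0 0" --pt "2.8 1.5 0 0 0 0 0"

```text
time: 4.75
tcp_pos: [0.5916, 0.0097, 0.036]
eef_rot: [-4.2, 90.0, -12.9]
ft_force: [-0.9, 1.4, 2.1]
gripper_width: 0.0283
```

>>> send_rows --pt "0.6 0 0 0 0 0 0" --pt "0.6 0 0 0 0 0 0" --pt "0.6 0 0 0 0 0 0" --pt "0.6 0 0 0 0 0 0"

```text
time: 5.15
tcp_pos: [0.5913, 0.0097, 0.0363]
eef_rot: [-172.2, 90.0, 179.1]
ft_force: [0.7, -0.0, -1.3]
gripper_width: 0.01
```

Gripped on the bar, with an opening of 10 mm. Now I'll pull.

>>> send_rows --pt "0.6 0 0 -0.5 0 0 0" --pt "0.6 0 0 -1.5 0 0 0" --pt "0.6 0 0 -3 0 0 0" --pt "0.6 0 0 -4.5 0 0 0" --pt "0.6 0 0 -6 0 0 0" --pt "0.6 0 0 -7.5 0 0 0" --pt "0.6 0 0 -9 0 0 0" --pt "0.6 0 0 -10 0 0 0" --pt "0.6 0 0 -11 0 0 0" --pt "0.6 0 0 -11.8 0 0 0" --pt "0.6 0 0 -12 0 0 0" --pt "0.6 0 0 -12 0 0 0"

```text
time: 6.35
tcp_pos: [0.472, 0.0278, 0.0363]
eef_rot: [-167.3, 89.9, -176.0]
ft_force: [-3.1, -3.5, -4.7]
gripper_width: 0.0095
```

>>> send_rows --pt "0.6 0 0 -0.3 0 0 0" --pt "0.6 0 0 -0.6 0 0 0" --pt "0.6 0 0 -0.9 0 0 0" --pt "0.6 0 0 -1.1 0 0 0" --pt "0.6 0 0 -1.1 0 0 0"

```text
time: 6.85
tcp_pos: [0.4618, 0.0293, 0.0363]
eef_rot: [-150.2, 90.0, -158.9]
ft_force: [-1.1, -4.3, -5.6]
gripper_width: 0.0097
```

>>> send_rows --pt "0.6 0 0 -0.2 0 0 0" --pt "0.6 0 0 -0.4 0 0 0" --pt "0.6 0 0 -0.5 0 0 0"

```text
time: 7.15
tcp_pos: [0.4572, 0.03, 0.0363]
eef_rot: [-88.1, 90.0, -96.8]
ft_force: [0.7, -6.4, -7.7]
gripper_width: 0.0094
```

Run:
```python
from h import *
o=bot.observe();print(o['tcp_pos'],o['ft_force'],o['ft_torque'])
b=read_camera('scene');cv2.imwrite('pics/scene4.png',b)
crop('s',b,220,150,160,120,5,'pics/g4.png')
b=read_camera('top');cv2.imwrite('pics/top4.png',b);crop('s',b,190,90,140,180,3,'pics/g5.png')
```

```text
[0.45720393 0.03004217 0.03627519] [ 0.67101447 -6.40173051 -7.70044624] [-0.88521706 -0.19928296  0.04409934]
```

View pics/g4.png

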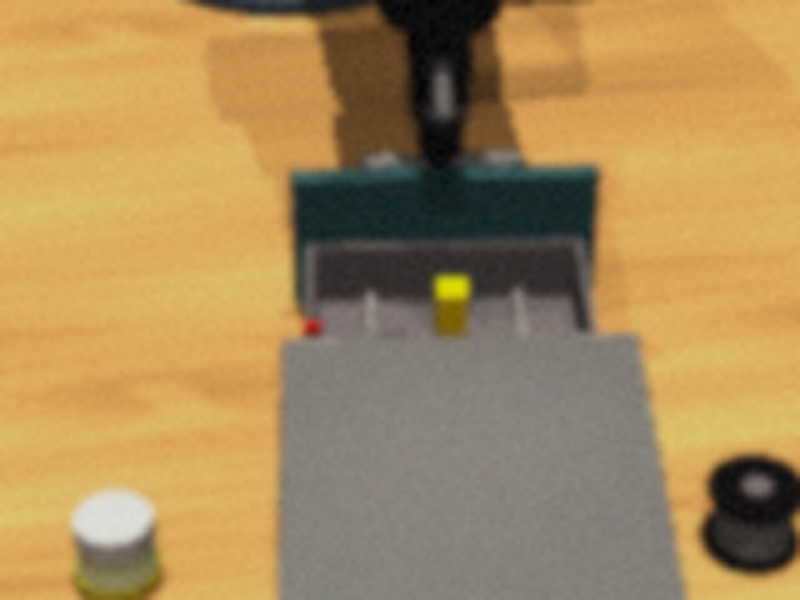

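View pics/g5.png

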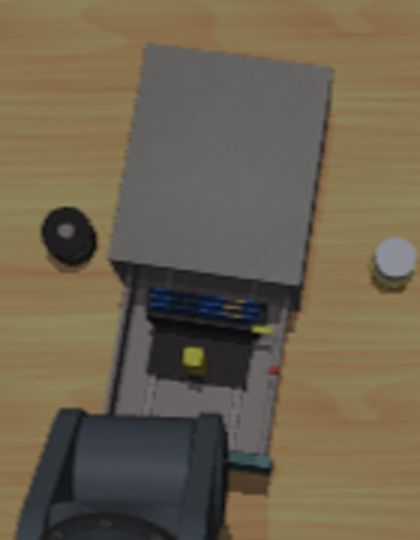

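>>> send_rows --pt "0.6 0 -0.1 -0.2 0 0 0" --pt "0.6 0 -0.1 -0.4 0 0 0" --pt "0.6 0 -0.1 -0.4 0 0 0"

```text
time: 7.55
tcp_pos: [0.4529, 0.0306, 0.0363]
eef_rot: [97.9, 89.9, 89.2]
ft_force: [1.8, 5.3, -7.9]
gripper_width: 0.0094
```

>>> send_rows --pt "0.6 0 0.05 -0.2 0 0 0" --pt "0.6 0 0.05 -0.4 0 0 0" --pt "0.6 0 0.05 -0.4 0 0 0"

```text
time: 7.85
tcp_pos: [0.4528, 0.0307, 0.0365]
eef_rot: [5.6, 89.5, -3.1]
ft_force: [20.4, -3.3, -29.4]
gripper_width: 0.0094
```

>>> send_rows --pt "0.6 0 0 0.2 0 0 0" --pt "0.6 0 0 0.35 0 0 0" --pt "2.8 0 0 0.35 0 0 0" --pt "2.8 0 0 0.35 0 0 0" --pt "2.8 0 0 0.35 0 0 0"

```text
time: 8.35
tcp_pos: [0.4527, 0.0305, 0.0367]
eef_rot: [11.1, 90.0, 2.4]
ft_force: [0.4, 0.8, -0.3]
gripper_width: 0.028
```

>>> send_rows --pt "2.8 -1 0 0 0 0 0" --pt "2.8 -3 0 0 0 0 0" --pt "2.8 -6 0 0 0 0 0" --pt "2.8 -10 0 0 0 0 0" --pt "2.8 -12 0 -3 0 0 0" --pt "2.8 -12 0 -7 0 0 0" --pt "2.8 -12 0 -10 0 0 0" --pt "2.8 -12 0 -10 0 0 0"

```text
time: 9.15
tcp_pos: [0.3507, 0.046, 0.1569]
eef_rot: [-179.8, 90.0, 171.5]
ft_force: [0.2, 0.5, 0.8]
gripper_width: 0.028
```

Run:
```python
from h import *
o=bot.observe();print(o['tcp_pos'],o['ft_force'])
b=read_camera('scene');cv2.imwrite('pics/scene5.png',b)
crop('s',b,250,150,110,82,7,'pics/g6.png')
b=read_camera('top');cv2.imwrite('pics/top5.png',b);crop('s',b,215,165,80,100,6,'pics/g7.png')
```

```text
[0.35065014 0.0460245  0.15694837] [0.18276935 0.46035402 0.78251322]
```

View pics/g6.png

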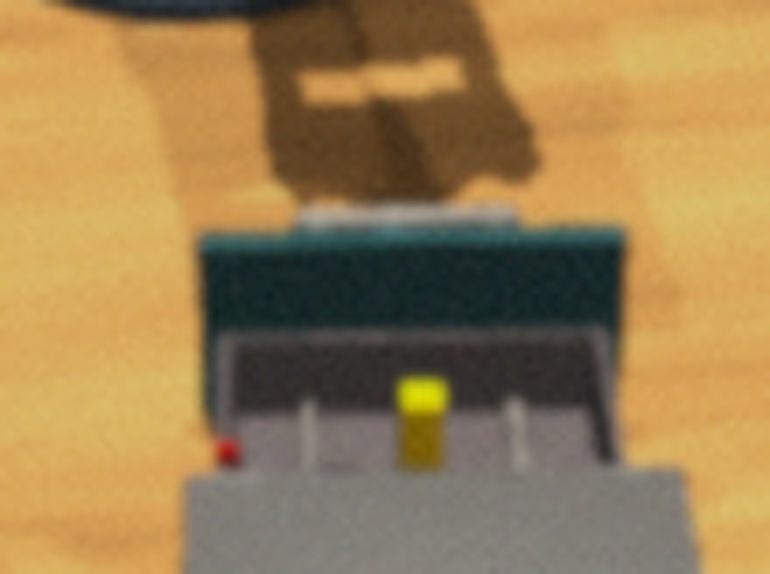

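View pics/g7.png

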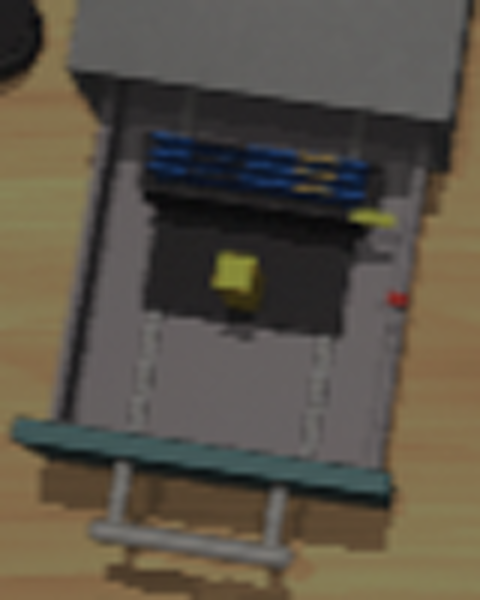

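Run:
```python
from h import *
T=cv2.imread('pics/top5.png');S=cv2.imread('pics/scene5.png')
def blobs(im,lo,hi,box,s=8):
    x,y,w,h=box;c=cv2.resize(im[y:y+h,x:x+w],None,fx=s,fy=s,interpolation=cv2.INTER_CUBIC)
    m=cv2.inRange(cv2.cvtColor(c,cv2.COLOR_BGR2HSV),lo,hi)
    n,l,st,ce=cv2.connectedComponentsWithStats(m)
    for i in range(1,n):
        if st[i,4]>60:
            f=lambda u,v:((u+.5)/s-.5+x,(v+.5)/s-.5+y)
            print(st[i,4]/s/s,np.round(f(*ce[i]),2),np.round(f(*st[i,:2]),2),np.round(f(st[i,0]+st[i,2],st[i,1]+st[i,3]),2))
B=(215,165,80,100)
print('top yellow');blobs(T,(22,110,60),(35,255,255),B)
print('top bright yellow');blobs(T,(22,110,125),(35,255,255),B)
print('top red');blobs(T,(0,130,60),(8,255,255),B)
B=(250,150,110,82)
print('sc bright yellow');blobs(S,(22,150,170),(35,255,255),B)
print('sc red');blobs(S,(0,150,60),(8,255,255),B)
f=lambda a:(np.array(a)+.5)/6-.5+[215,165]
h=onz('top',f([[92,529],[290,558]]),.084);d=h[1]-h[0];print('handle',h.mean(0),np.linalg.norm(d),np.degrees(np.arctan2(d[1],d[0])))
p=onz('top',f([[236,271]]),.089)[0];print('post',p,p-h.mean(0),np.linalg.norm(p-h.mean(0)))
```

```text
top yellow
14.734375 [276.35 200.86] [272.94 199.31] [280.06 202.31]
46.984375 [253.76 210.04] [249.69 206.31] [257.69 213.94]
top bright yellow
5.609375 [277.05 200.85] [273.94 200.19] [280.06 201.69]
21.0 [253.57 209.86] [250.94 207.44] [256.69 212.44]
top red
5.921875 [281.08 214.48] [279.44 213.44] [282.81 215.69]
sc bright yellow
21.859375 [309.93 206.22] [307.06 204.19] [312.94 208.31]
sc red
6.8125 [281.92 214.07] [280.56 212.69] [283.44 215.56]
handle [0.45369394 0.03124911 0.084     ] 0.09709624358961276 -98.4154008750245
post [0.58640584 0.01025357 0.089     ] [ 0.1327119  -0.02099554  0.005     ] 0.13445542520808934
```

Run:
```python
from h import *
r=tri([281.92,214.07],[281.08,214.48]);print(r)
h=np.array([np.cos(np.radians(-8.4)),np.sin(np.radians(-8.4)),0]);l=np.array([-h[1],h[0],0])
H=np.array([.4537,.0312,0])
for z in(.06,.07,.08,.09):
    R=onz('top',[281.08,214.48],z)[0];P=onz('top',[[279.5,201.3],[276.5,200.86]],z)
    print(z,'red',(R-H)@h,(R-H)@l,'ptr',[((q-H)@h,(q-H)@l) for q in P],'gap',[(q-R)@h for q in P])
rel([.5855,.0108,.157])
```

```text
(array([ 0.57624543, -0.06720371,  0.06386562]), array([-0.50718012,  0.03581671]), array([-0.69991396, -0.07536425]))
0.06 red 0.1362899805323266 -0.08140582299356779 ptr [(np.float64(0.1756408289720822), np.float64(-0.07084504347871803)), (np.float64(0.17570640537515225), np.float64(-0.0616463584633002))] gap [np.float64(0.03935084843975562), np.float64(0.03941642484282567)]
0.07 red 0.1347018206185371 -0.08180173456312681 ptr [(np.float64(0.17370605265785832), np.float64(-0.0713339781856771)), (np.float64(0.17377105144042748), np.float64(-0.06221631849030171))] gap [np.float64(0.03900423203932121), np.float64(0.039069230821890386)]
0.08 red 0.1331136607047475 -0.08219764613268588 ptr [(np.float64(0.17177127634363443), np.float64(-0.07182291289263615)), (np.float64(0.1718356975057027), np.float64(-0.06278627851730322))] gap [np.float64(0.03865761563888692), np.float64(0.03872203680095522)]
0.09 red 0.131525500790958 -0.0825935577022449 ptr [(np.float64(0.16983650002941053), np.float64(-0.07231184759959519)), (np.float64(0.16990034357097805), np.float64(-0.0633562385443047))] gap [np.float64(0.03831099923845252), np.float64(0.038374842780020055)]
shift cm [ 0.08  0.05 23.4 ] rot [-0.0051  0.002  -0.0003]
```

>>> send_rows --pt "3.2 0 0 2 0 0 0" --pt "3.2 0 0 5 0 0 0" --pt "3.2 0 0 9 0 0 0" --pt "3.2 0 0.05 13 0 0 0" --pt "3.2 0 0.05 17 0 0 0" --pt "3.2 0 0.05 20.5 0 0 0" --pt "3.2 0 0.05 23 0 0 0" --pt "3.2 0 0.05 23.4 0 0 0" --pt "3.2 0 0.05 23.4 0 0 0"

```text
time: 10.15
tcp_pos: [0.5856, 0.0104, 0.1559]
eef_rot: [-176.0, 90.0, 175.2]
ft_force: [-1.1, 0.7, -0.9]
gripper_width: 0.0319
```

>>> send_rows --pt "3.2 2 0 0 0 0 0" --pt "3.2 4.5 0 0 0 0 0" --pt "3.2 6 0 0 0 0 0" --pt "3.2 7 0 0 0 0 0" --pt "3.2 8 0 0 0 0 0" --pt "3.2 9 0 0 0 0 0" --pt "3.2 9 0 0 0 0 0"

```text
time: 10.85
tcp_pos: [0.5845, 0.0107, 0.0654]
eef_rot: [-176.2, 89.9, 175.1]
ft_force: [-0.7, -0.5, 0.5]
gripper_width: 0.032
```

Run:
```python
from h import *
o=bot.observe();print(o['tcp_pos'],o['ft_force'])
b=read_camera('scene');crop('s',b,250,150,110,82,7,'pics/g8.png')
rel([.5855,.0108,.027])
```

```text
[0.58449068 0.01073539 0.06537538] [-0.71663282 -0.53610267  0.53190144]
shift cm [3.91 0.02 0.06] rot [-0.0054 -0.0006  0.    ]
```

View pics/g8.png

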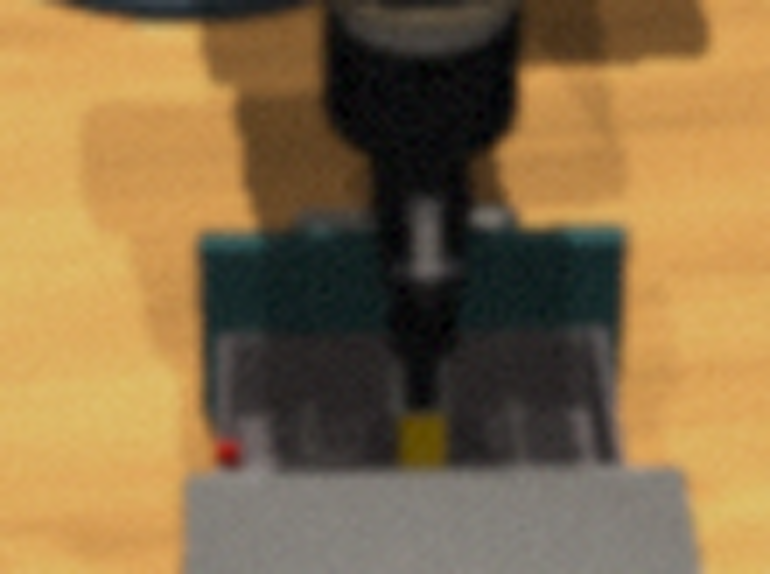

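The inner finger hangs behind the post, on its cabinet side, and the fingers are centred on it. I'll go down and close.

>>> send_rows --pt "3.2 1 0 0 0 0 0" --pt "3.2 2 0 0 0 0 0" --pt "3.2 3 0 0 0 0 0" --pt "3.2 3.7 0 0 0 0 0" --pt "3.2 3.7 0 0 0 0 0"

```text
time: 11.4
tcp_pos: [0.5843, 0.0107, 0.0281]
eef_rot: [-175.0, 89.9, 176.3]
ft_force: [-0.1, -0.5, 0.2]
gripper_width: 0.0316
```

>>> send_rows --pt "1.2 0 0 0 0 0 0" --pt "1.2 0 0 0 0 0 0" --pt "1.2 0 0 0 0 0 0" --pt "1.2 0 0 0 0 0 0"

```text
time: 11.8
tcp_pos: [0.5851, 0.0107, 0.0295]
eef_rot: [2.3, 90.0, -6.4]
ft_force: [0.9, 0.2, -3.6]
gripper_width: 0.0173
```

Gripped, with an opening of 17 mm. I'll pull 36 mm, then check.

>>> send_rows --pt "1.2 0 0 -0.4 0 0 0" --pt "1.2 0 0 -0.9 0 0 0" --pt "1.2 0 0 -1.5 0 0 0" --pt "1.2 0 0 -2.1 0 0 0" --pt "1.2 0 0 -2.7 0 0 0" --pt "1.2 0 0 -3.2 0 0 0" --pt "1.2 0 0 -3.6 0 0 0" --pt "1.2 0 0 -3.6 0 0 0"

```text
time: 12.6
tcp_pos: [0.549, 0.0162, 0.0295]
eef_rot: [-7.0, 90.0, -15.7]
ft_force: [4.6, -0.3, -8.5]
gripper_width: 0.0175
```

Run:
```python
from h import *
o=bot.observe();print(o['tcp_pos'],o['ft_force'],o['gripper_width'])
b=read_camera('scene');cv2.imwrite('pics/scene6.png',b);crop('s',cv2.convertScaleAbs(b,alpha=1.5),265,180,80,60,9,'pics/g9.png')
b=read_camera('top');cv2.imwrite('pics/top6.png',b);crop('s',cv2.convertScaleAbs(b,alpha=1.5),215,165,80,70,9,'pics/g10.png')
```

```text
[0.54903375 0.01615131 0.02949414] [ 4.62724016 -0.3276081  -8.53385494] 0.017546759394622077
```

View pics/g9.png

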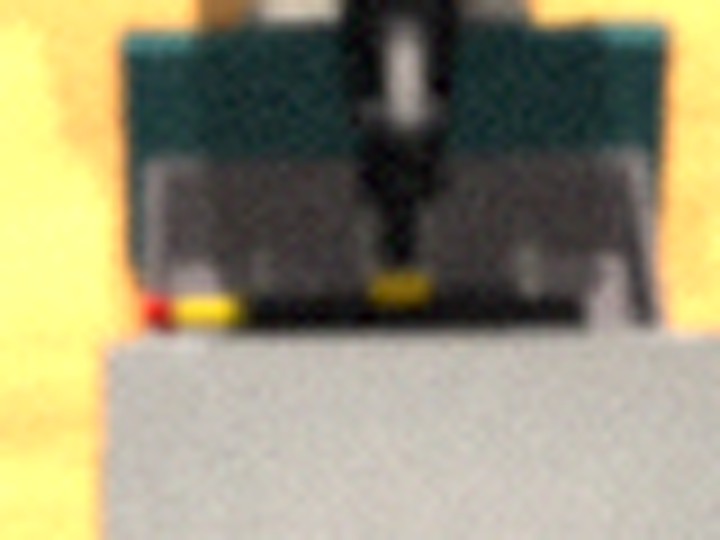

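View pics/g10.png

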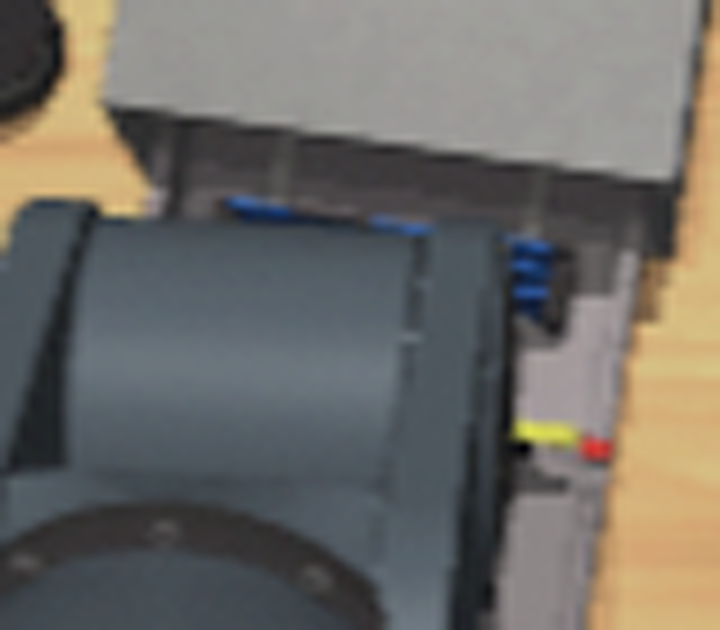

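Run:
```python
from h import *
T=cv2.imread('pics/top6.png');S=cv2.imread('pics/scene6.png')
h=np.array([np.cos(np.radians(-8.4)),np.sin(np.radians(-8.4)),0])
def blob(im,lo,hi,box,s=8):
    x,y,w,hh=box;c=cv2.resize(im[y:y+hh,x:x+w],None,fx=s,fy=s,interpolation=cv2.INTER_CUBIC)
    m=cv2.inRange(cv2.cvtColor(c,cv2.COLOR_BGR2HSV),lo,hi)
    n,l,st,ce=cv2.connectedComponentsWithStats(m);i=1+np.argmax(st[1:,4]);return (ce[i]+.5)/s-.5+[x,y],st[i,4]/s/s
ty=blob(T,(22,110,70),(35,255,255),(270,205,16,16));tr=blob(T,(0,130,60),(8,255,255),(270,205,20,20))
sy=blob(S,(18,110,90),(35,255,255),(275,205,20,15));sr=blob(S,(0,150,60),(8,255,255),(270,205,25,20))
print(ty,tr,sy,sr)
for z in(.06,.07,.08):
    print(z,'top',(onz('top',ty[0],z)-onz('top',tr[0],z))[0]@h,'scene',(onz('scene',sy[0],z)-onz('scene',sr[0],z))[0]@h)
print(tri(sy[0],ty[0]),tri(sr[0],tr[0]))
```

```text
(array([275.14670441, 212.73671603]), np.float64(13.453125)) (array([280.85455069, 214.43721198]), np.float64(6.78125)) (array([275.67841849, 210.27927496]), np.float64(26.453125)) (array([281.86404143, 214.08899326]), np.float64(8.109375))
0.06 top 0.0027071258115637827 scene -0.01880990616175991
0.07 top 0.0026832804755282597 scene -0.01857725534438179
0.08 top 0.002659435139492847 scene -0.018344604527003896
(array([ 0.57723737, -0.07055673,  0.08036189]), array([ 4.48666022, -0.42702671]), array([6.26480136, 0.4345436 ])) (array([ 0.5763214 , -0.06702707,  0.06386004]), array([-0.38642841,  0.02757166]), array([-0.53332665, -0.05698341]))
```

Run:
```python
from h import *
h=np.array([np.cos(np.radians(-8.4)),np.sin(np.radians(-8.4)),0])
f=lambda a:(np.array(a)+.5)/9-.5+[265,180]
for z in(.06,.065,.07):print((onz('scene',f([208,311]),z)-onz('scene',f([157,312]),z))[0]@h)
print(tri(f([208,311]),[275.6,212.8]))
# expected: pull 36 of 39
```

```text
3.435173092142599e-06
3.4139290776475685e-06
3.3926850638234425e-06
(array([ 0.58118553, -0.05107005,  0.06524992]), array([-0.44117785,  0.03564363]), array([-0.607643  , -0.06917206]))
```

>>> send_rows --pt "1.2 0 0 -0.1 0 0 0" --pt "1.2 0 0 -0.18 0 0 0" --pt "1.2 0 0 -0.18 0 0 0" --pt "1.2 0 0 -0.18 0 0 0" --pt "1.2 0 0 -0.18 0 0 0" --pt "1.2 0 0 -0.18 0 0 0" --pt "1.2 0 0 -0.18 0 0 0" --pt "1.2 0 0 -0.18 0 0 0" --pt "1.2 0 0 -0.18 0 0 0" --pt "1.2 0 0 -0.18 0 0 0"

```text
time: 13.7
tcp_pos: [0.5477, 0.0164, 0.0295]
eef_rot: [-1.0, 90.0, -9.7]
ft_force: [4.8, -1.2, -8.2]
gripper_width: 0.0176
```

Run:
```python
from h import *
o=bot.observe();print(o['tcp_pos'],o['ft_force'],o['gripper_width'])
b=read_camera('scene');cv2.imwrite('pics/scene7.png',b);a=cv2.resize(cv2.convertScaleAbs(b,alpha=1.5)[200:225,270:310],None,fx=18,fy=12,interpolation=cv2.INTER_CUBIC)
c=read_camera('top');cv2.imwrite('pics/top7.png',c);d=cv2.resize(cv2.convertScaleAbs(c,alpha=1.5)[200:225,255:295],None,fx=18,fy=12,interpolation=cv2.INTER_CUBIC)
cv2.imwrite('pics/g11.png',np.vstack([a,d])[:600])
h=np.array([np.cos(np.radians(-8.4)),np.sin(np.radians(-8.4)),0])
def cen(im,lo,hi,box,s=8):
    x,y,w,hh=box;q=cv2.resize(im[y:y+hh,x:x+w],None,fx=s,fy=s,interpolation=cv2.INTER_CUBIC)
    m=cv2.inRange(cv2.cvtColor(q,cv2.COLOR_BGR2HSV),lo,hi)
    n,l,st,ce=cv2.connectedComponentsWithStats(m);i=1+np.argmax(st[1:,4]);return (ce[i]+.5)/s-.5+[x,y]
ty=cen(c,(22,110,70),(35,255,255),(270,205,16,16));tr=cen(c,(0,130,60),(8,255,255),(270,205,20,20))
sy=cen(b,(24,200,90),(35,255,255),(280,205,14,15));sr=cen(b,(0,150,60),(8,255,255),(270,205,25,20))
print(ty,tr,sy,sr)
print((onz('top',ty,.065)-onz('top',tr,.065))[0]@h,(onz('scene',sy,.065)-onz('scene',sr,.065))[0]@h)
```

```text
[0.54768656 0.01636955 0.02947549] [ 4.7954903  -1.20707187 -8.24444241] 0.017579716488605807
[275.09897741 213.3131105 ] [280.83617206 214.4744515 ] [288.93082413 213.77566759] [281.89078947 214.04429825]
0.0010601777905782052 -0.0006097978833159443
```

View pics/g11.png

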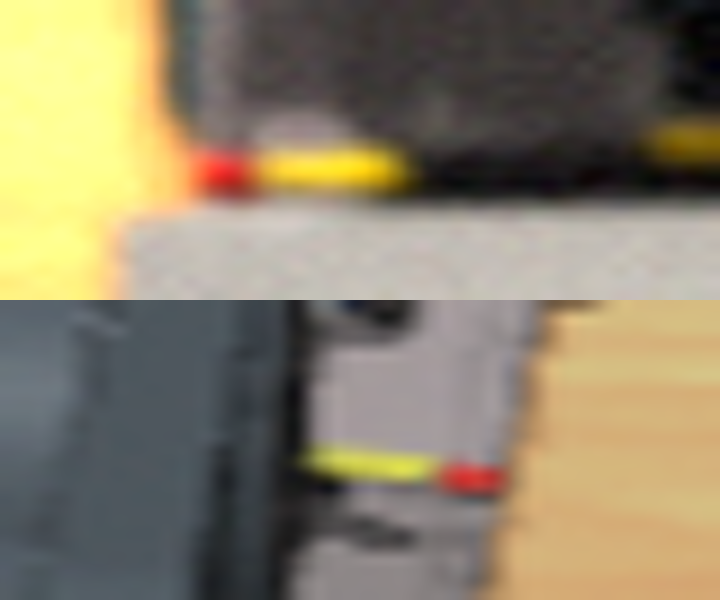

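Both views put the pointer within about 1 mm of the mark: +1.1 mm from the top and −0.6 mm from the scene. The red mark has not moved, so the drawer is still open. I'll hold a moment longer and hand in.

>>> send_rows --pt "1.2 0 0 0 0 0 0" --pt "1.2 0 0 0 0 0 0" --pt "1.2 0 0 0 0 0 0" --pt "1.2 0 0 0 0 0 0" --pt "1.2 0 0 0 0 0 0" --pt "1.2 0 0 0 0 0 0"

```text
time: 14.4
tcp_pos: [0.5477, 0.0164, 0.0295]
eef_rot: [-2.1, 90.0, -10.8]
ft_force: [5.0, -0.6, -7.4]
gripper_width: 0.0175
```

Run:
```python
from h import *
o=bot.observe();print(o['time'],o['tcp_pos'],o['ft_force'],o['gripper_width'])
print(bot.finish_job())
```

```text
14.4 [0.54770184 0.01635263 0.0294812 ] [ 5.0166363  -0.5660016  -7.40175371] 0.017458277919481492
the job is handed in; nothing more can be done
None
```

I pulled the drawer to its stop, gripped the yellow post and drew the retainer about 38 mm towards the robot. I handed the job in at 14.4 s, still holding it; no verdict was reported.

**Last checks:**
- **Pointer against the red mark:** +1.1 mm in the top view and −0.6 mm in the scene view, both inside the 5 mm limit.
- **Grip on the post:** the fingers were stopped at 17.5 mm with a 40 N grip setting. The wrist read about 5 N along the slide, roughly what the spring should give.
- **Drawer:** it travelled about 140 mm by the arm's reading, then hit a firm stop. The red mark stayed in the same place in the pictures while I pulled the retainer.
- **Bystanders:** I felt no contact with any of them, and the spool and jar had not visibly moved. I did not measure the bystanders' positions at the end.

**What disagreed:**
- **Fingertip height:** the real fingertips sit about 30 mm higher than the reported tool position. My first close on the handle therefore caught nothing. I saw this in the pictures and went about 30 mm deeper for both grasps.
- **Downward force:** the wrist showed a steady force of 7–8 N along −z during the hold, which I did not explain. It is far below the limits.

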